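# Slide the wire tray into the bench rack, just above what stands under it

## Task

Put the wire tray into the bench rack on the lowest pair of rails that clears the thing standing underneath, and slide it in gently, without forcing it, until it is fully home at the back and held by the catches. Leave the thing under it and everything else on the bench where it is.

Things in the scene. Friction and masses are not known exactly. Their poses are not given: they have to be found in the camera images.
- tray: Loose flat steel wire tray, about 0.3 kg: frame 140 mm deep (x), 176 mm wide (y), 4 mm thick, thin wires along x, black upright grip plate on its front edge. Origin: underside, on the centre line, 65 mm from the rear edge, 75 mm from the front edge; +x points to the rear edge, which enters the rack first; z up.
- tray_grip (a point): Middle of the tray's grip plate, 69 mm in front of the tray's origin and 28 mm above its underside. The plate is 12 mm thick (tray x from -75 to -63 mm), 70 mm wide (y) and rises from the frame to 43 mm above the underside.
- tray_rear (a point): Middle of the tray's rear edge, at its underside. The rear corners are rounded (6 mm); each side edge has a notch for a catch, 11 mm long, 4 mm deep, centred 18 mm from the rear edge.
- rack: Fixed steel bench rack, open in front and on top, 0.2 m tall, posts at y = +-102 mm. Origin: bench level, middle of the bay; the tray goes in along +x, its x along the rack's; z up. Three pairs of rails in one cage: grooves in two side panels, ledge tops nominally 64, 104 and 144 mm above the bench, but the cage has been clamped by hand anywhere within 12 mm above or below that (level; not measured).
- rack_mouth (a point): Middle of the rack's mouth at bench level, 90 mm in front of its origin, below the front ends of the ledges. The bare ledges run from here 25 mm inwards, side walls flared outwards, so the tray's rear edge can be set down on them from above; then come the grooves, to 65 mm behind the rack's origin. The hand may move between the sides of the rack; nothing is above.
- rack_stop (a point): Middle of the back stop at bench level, 65 mm behind the rack's origin; above it each pair has rubber buffers (they give 3 mm, about 4 N/mm). A fully home tray just touches them, its origin above the rack's within 1 mm. Each groove: 7 mm high (tray 4 mm thick), panel face at y = +-80 mm, groove bottom at +-89.5 mm (1.5 mm play a side).
- rack_catch (a point): On the rack's centre line at bench level, 47 mm behind its origin, between the two sprung roller catches that each rail pair has, one a side. They meet the tray's rear corners with about 20 mm left to go: resistance rises from about 1 N to some 5 to 9 N, falls, and the rollers drop into the tray's notches as it reaches the stop.
- conical_rack: Purple foam tube block, 62 x 120 mm, 44 mm tall, origin under its centre. One of the three things of which one, a different one from time to time, stands under the rack (within 20 mm of its middle); it then calls for the lowest rails.
- tip_box: Yellow pipette tip box with closed bluish lid, 85 x 122 mm, 83 mm tall, origin under its centre. If it stands under the rack, it calls for the middle rails.
- glass_bottle: Glass bottle with black screw cap, 60 mm across, 122 mm tall, origin under its centre. If it stands under the rack, it calls for the top rails.
- beaker: Glass beaker on the bench, 52 mm across, 70 mm tall; leave it alone.
- timer: White bench timer, 62 x 66 x 20 mm; leave it alone.
- forceps: Steel forceps lying on the bench, 132 mm long; leave it alone.
- marker_blue: White felt marker with blue cap lying on the bench, 130 mm long; leave it alone.
- marker_red: White felt marker with red cap lying on the bench, 130 mm long; leave it alone.
- tape_roll: Roll of masking tape lying flat, 88 mm across, 18 mm high; leave it alone.
Mind the look-alikes: they are no part of the job. Of the things that look like the conical_rack, the larger one is meant.

How it is judged:
On the way:
1. The tray's rear end is in the grooves of the right rail pair, with at least 30 mm still to slide (((horizontal distance between conical_rack and rack below 0.05 m and z of tray in the frame of rack between 0.049 and 0.0805 m) or (horizontal distance between tip_box and rack below 0.05 m and z of tray in the frame of rack between 0.089 and 0.1205 m) or (horizontal distance between glass_bottle and rack below 0.05 m and z of tray in the frame of rack between 0.129 and 0.1605 m)) and x of tray in the frame of rack between -0.125 and -0.03 m and y of tray in the frame of rack between -0.008 and 0.008 m), for 0.1 s.
At the end, for the whole second after the job is handed in: The tray rests level (within 0.03 rad) and still in the lowest rail pair that clears the thing under it (tube block: low, tip box: middle, bottle: top), fully home: within 2.5 mm of the back stop, square and centred between the rails, and let go (((horizontal distance between conical_rack and rack below 0.05 m and z of tray in the frame of rack between 0.049 and 0.0805 m) or (horizontal distance between tip_box and rack below 0.05 m and z of tray in the frame of rack between 0.089 and 0.1205 m) or (horizontal distance between glass_bottle and rack below 0.05 m and z of tray in the frame of rack between 0.129 and 0.1605 m)) and y of tray in the frame of rack between -0.004 and 0.004 m and angle between the x axis of tray and the x axis of rack, either way round below 0.04 rad and x of tray in the frame of rack between -0.0025 and 0.003 m and angle between tray's own z axis and vertical below 0.03 rad and linear speed of tray below 0.01 m/s); the robot touches nothing.
It fails at once if The tray is forced against the rack (more than 25 N) (contact force between tray and rack above 25 N).
It fails at once if The gripper or arm leans on the rack (more than 25 N) (contact force between any of the fingers, the arm and rack above 25 N).
It fails at once if The tube block, the tip box or the glass bottle moved by more than 15 mm or tipped (distance of any of conical_rack, tip_box, glass_bottle from where it was at the start of the episode above 0.015 m or angle between any of conical_rack, tip_box, glass_bottle's own z axis and vertical above 0.2 rad).
It fails at once if The beaker, timer, tape roll, forceps or a marker moved by more than 15 mm, or the beaker tipped (distance of any of beaker, timer, tape_roll, forceps, marker_blue, marker_red from where it was at the start of the episode above 0.015 m or angle between beaker's own z axis and vertical above 0.2 rad).
It also fails if it takes over 58 s, if anything falls off the work surface, if the arm or the gripper's body presses on something with over 40 N, if the wrist force passes 120 N, or if a joint passes its speed limit or range.

## Robot

A 6-joint arm with a two-finger parallel gripper is mounted at the origin on a cart in front of the work surface, level with it; the furniture and walls round the work are solid. World frame = base frame: x ahead of the robot, y to its left, z up, the work surface at z = 0. Lengths are in m, angles in rad, forces in N, time in s.
With the tool pointing down it reaches from about 0.375 to 0.975 m from the base axis. Payload 3.8 kg.
Tool frame: the origin (TCP) lies on the centre line of the jaws, within the pads' length; the fingertips stand 17 mm ahead of it and the grasp point (between the pads) lies 2 mm behind it (bot.tip_extent is the distance from the TCP to the fingertips, in m); z points along the fingers, y is the line along which they close (so a half turn about z gives the same grasp; the last joint's range is limited). The gripper opens to 85 mm and grips with 20 to 120 N. Pads are 22 mm wide; open, the fingers measure 114 mm over their backs; the gripper's body (76 mm by 85 mm) begins 54 mm behind the grasp point. The pads swing forward as they close: fully open they stand 13 mm farther back than shut.
Start: joints at [1.307, 0.264, 1.604, -0, 1.274, -0.037], TCP at [0.152, 0.658, 0.248] pointing down, gripper open.
Joint ranges: [-2.63, 2.63], [-0.94, 2.18], [0.31, 2.57], [-1.31, 4.45], [0, 2.66], [-2.55, 2.55]. Speed limits (rad/s): [2.57, 2.57, 3.14, 3.14, 3.14, 3.14].

## Interface

Orientations are given as a rotation vector (axis times angle).
In Python, from workcell import readout, read_camera, finish_job, bot gives the robot as it stands.
- The arm moves only by the tool jog_arm, never from a script. Its argument "deltas" is one flat list of numbers, 7 for each row, row after row: the shift along the tool's x, y, z in m, then the turn, a rotation vector about the tool's x, y, z in degrees, then the gripper command: -1 is shut, 1 is fully open, values between are in proportion. A call has 1 to 8 rows; each row is the pose to reach, as a shift and turn from the pose commanded when the call began, along the tool's axes at that moment; what a row does not reach only later rows make up. A row lasts 1/10 s, in which the tool goes at most 50 mm and 8.59 degrees, less where a joint would pass 70% of its speed; a pose out of reach is approached as far as the arm can. A call with a gripper value outside its range is refused whole. The fingers move at their own pace and stop on an object; "squeeze" is the grip in N (left out, the last holds). Time passes only in rows, so rows that repeat a pose let the fingers close. It gives the time, the measured TCP pose, the force, the opening and the grip force at its end, in the units of the state.
- readout.read_state(): the state, without advancing time (a new reading comes with each control period).
- read_camera(name): name is "scene" or "top" or "wrist"; returns a dict with "color" (420x560x3 uint8, blue, green, red), "fx", "fy", "cx", "cy" (pixels), "dist" ([k1, k2, p1, p2, k3] as OpenCV has them; the pictures are not rectified), "origin" and "attitude" of the camera in the world. Camera axes: x right, y down, z forward; pixel columns grow to the right and rows downward; lengths in m; the calibration is good to about 2 mm. A picture is of the moment at which its call begins. There is no depth.
- finish_job(): hands the job in; it is judged then, once.
The state is a dict: "time": time; "q": joint angles; "joint_vel": joint speeds; "joint_torque": joint torques, N m; "tool_pos": TCP position; "tcp_rot": TCP orientation; "wrist_force": force on the tool from outside, world axes, zero at the start; "torque": the same for the moment, N m; "width": opening from 0.0 (shut) to 1.0 (fully open); "grip_force": force on a finger pad.
Only numpy, scipy, OpenCV 4.12 (cv2) and the standard library are available. Lean on these libraries where they do the work, as an engineer would, in place of code of your own. Each camera call takes 0.05 s, during which the arm holds its last target. There are 200 camera calls.

## Working session

There is one attempt and no reset: what is moved stays moved. The work goes in short steps, Python scripts to look and compute and a tool call to move; the robot and the scene stay as the last step left them, time stands still between calls to the robot, and variables do not carry over. Pictures are saved under pics/ and viewed, at most 10 in all, crops included, and the job is handed in when it is done.

Besides the shell and the picture viewer there is one more tool, called after "Request:" in YAML: its name, and indented under it one key for each argument. jog_arm: Moves the arm, as the interface text tells. Its arguments: {"type":"object","properties":{"deltas":{"type":"array"},"squeeze":{"type":"number"}},"required":["deltas"]}

```bash
mkdir -p pics; ls
python3 - <<'E'
from workcell import readout, read_camera, bot
import cv2,pickle
d={}
for n in("scene","top","wrist"):
    c=read_camera(n); d[n]=c; cv2.imwrite(f"pics/{n}0.png",c["color"])
    print(n,c["fx"],c["fy"],c["cx"],c["cy"],c["dist"],c["origin"],c["attitude"])
pickle.dump(d,open("cams0.pkl","wb"))
print(readout.read_state(), [a for a in dir(bot) if a[0]!='_'])
E
```

```text
pics
scene 486.6549798275733 486.6549798275733 271.1315063778625 202.98108618339094 [-0.10652222  0.          0.          0.          0.        ] [0.57673732 1.03287109 0.94550661] [ 0.04089368  2.8120584  -1.37375204]
top 433.85635731081163 433.85635731081163 278.1456512569049 219.33127911896216 [-0.00200811  0.          0.          0.          0.        ] [ 0.3244827  -0.11631586  1.43090038] [-2.0966558   2.14282188 -0.22147692]
wrist 310.15120822856494 310.15120822856494 279.2195127708934 211.8695381923601 [-0.05231706  0.          0.          0.          0.        ] [0.07862381 0.67457898 0.37260854] [2.26345254 1.80126041 0.26960119]
{'time': 0.15, 'q': array([ 1.30710484e+00,  2.64595569e-01,  1.60514088e+00, -1.14163976e-05,
        1.27371477e+00, -3.69097675e-02]), 'joint_vel': array([-0.00091083, -0.00129543, -0.00342311,  0.00122833, -0.00265357,
        0.00181363]), 'joint_torque': array([-7.97698522e-04, -5.15902984e+01, -3.67957163e+01, -1.16322559e-05,
        8.12034850e-03, -1.63288621e-05]), 'tool_pos': array([0.15162911, 0.65715265, 0.24719407]), 'tcp_rot': array([-3.55429360e-01, -3.12115128e+00,  2.88882794e-03]), 'wrist_force': array([-0.43411163, -0.08769939,  0.31008683]), 'torque': array([-0.04756132, -0.00131718,  0.03241176]), 'grip_force': 0.0, 'width': 1.000955926547514} ['MotionError', 'tip_extent']
```

View pics/scene0.png

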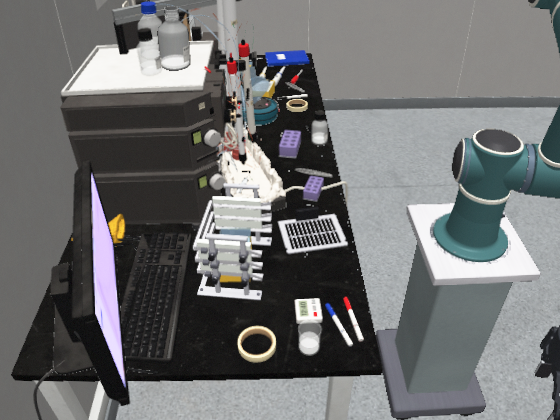

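View pics/top0.png

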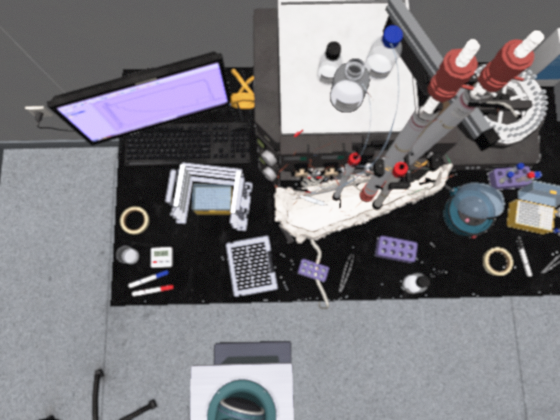

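The tip box (bluish lid with yellow base) stands in the rack at top view (212,198), so the middle rails are the target. The tray lies at (252,266) in top and (312,233) in scene. I'll zoom in on both.

```bash
cat > h.py <<'E'
import numpy as np, cv2
from scipy.spatial.transform import Rotation as R
def K(c): return np.array([[c["fx"],0,c["cx"]],[0,c["fy"],c["cy"]],[0,0,1]])
def ray(c,uv):
    p=cv2.undistortPoints(np.array(uv,float).reshape(-1,1,2),K(c),np.array(c["dist"])).reshape(-1,2)
    return np.c_[p,np.ones(len(p))]@R.from_rotvec(c["attitude"]).as_matrix().T
def plane(c,uv,z):
    d=ray(c,uv); o=np.array(c["origin"]); return o+d*((z-o[2])/d[:,2:])
def proj(c,P):
    Rm=R.from_rotvec(c["attitude"]).as_matrix(); r=cv2.Rodrigues(Rm.T)[0]
    return cv2.projectPoints(np.array(P,float).reshape(-1,1,3),r,-Rm.T@np.array(c["origin"]),K(c),np.array(c["dist"]))[0].reshape(-1,2)
def tri(c1,u1,c2,u2):
    d1,d2=ray(c1,u1)[0],ray(c2,u2)[0]; o1,o2=map(np.array,(c1["origin"],c2["origin"]))
    s=np.linalg.lstsq(np.c_[d1,-d2],o2-o1,rcond=None)[0]
    a,b=o1+d1*s[0],o2+d2*s[1]; return (a+b)/2,np.linalg.norm(a-b)
E
python3 - <<'E'
import pickle,cv2,numpy as np
d=pickle.load(open("cams0.pkl","rb"))
a=cv2.resize(d["top"]["color"][155:305,160:290],None,fx=4,fy=4,interpolation=cv2.INTER_CUBIC)
b=cv2.resize(d["scene"]["color"][180:305,185:355],None,fx=4.7,fy=4.7,interpolation=cv2.INTER_CUBIC)
cv2.imwrite("pics/t1.png",a);cv2.imwrite("pics/s1.png",b)
from h import *
for n,uv in(("top",[(252,266),(210,190)]),("scene",[(312,233)])): print(n,plane(d[n],uv,0.0))
E
```

```text
top [[ 0.45950413 -0.04185395  0.        ]
 [ 0.72133629  0.09854826  0.        ]]
scene [[ 0.45836851 -0.03216568  0.        ]]
```

View pics/t1.png

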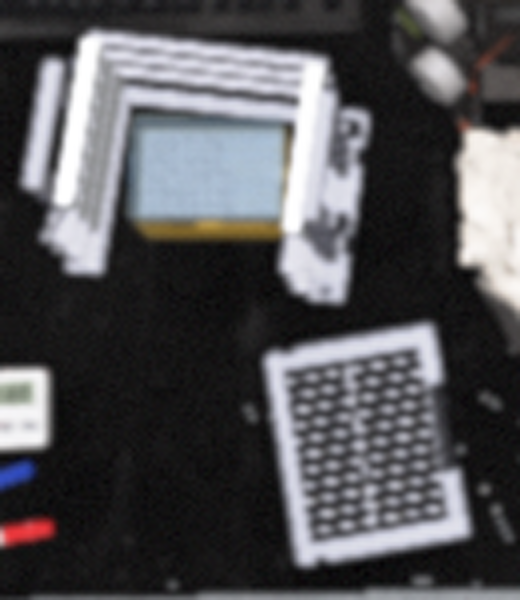

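View pics/s1.png

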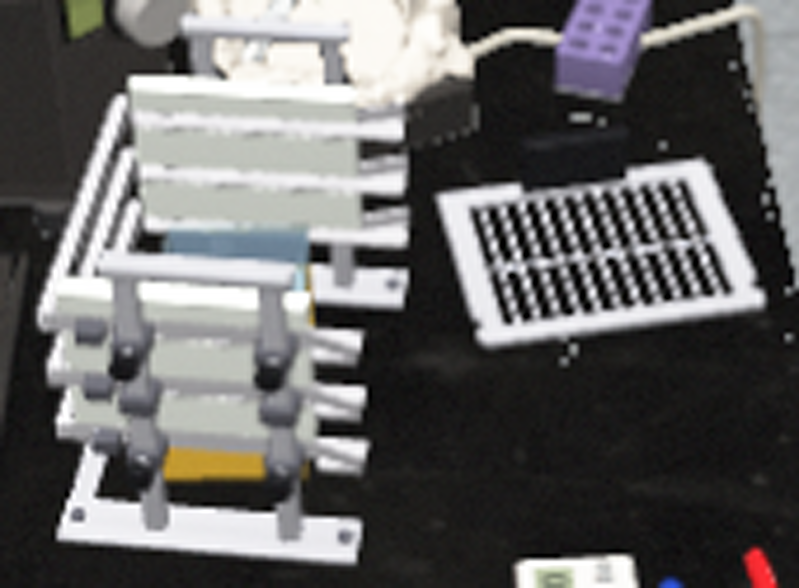

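Top crop: the tray's plain rear edge faces left (+y). Its black grip is on the right at about (445,420), so tray +x points to world +y. The rack mouth faces the robot (-x). Scene crop: the black grip is at (575,155), and there are three ledge ends on each side, the near ones at (365,345/400/455).

Run:
```python
import pickle
from h import *
d=pickle.load(open("cams0.pkl","rb"))
for n,seed in(("top",(252,266)),("scene",(312,233))):
    c=d[n]; g=cv2.cvtColor(c["color"],cv2.COLOR_BGR2GRAY)
    m=cv2.morphologyEx((g>110).astype(np.uint8),cv2.MORPH_CLOSE,np.ones((5,5)))
    k,l,s,_=cv2.connectedComponentsWithStats(m)
    i=l[seed[1]-15:seed[1]+15,seed[0]-15:seed[0]+15]; i=np.bincount(i[i>0]).argmax()
    cn=max(cv2.findContours((l==i).astype(np.uint8),cv2.RETR_EXTERNAL,cv2.CHAIN_APPROX_NONE)[0],key=cv2.contourArea)
    P=plane(c,cn.reshape(-1,2),0.004)[:,:2]
    r=cv2.minAreaRect(P.astype(np.float32)*1000); print(n,s[i],r,cv2.boxPoints(r).round(1).tolist())
# rack top rim points and clicked in crops (approx)
t=lambda u,v:(160+u/4,155+v/4); s=lambda u,v:(185+u/4.7,180+v/4.7)
T,S=d["top"],d["scene"]
print("top view at z=.2:",plane(T,[t(95,35),t(320,60),t(65,205),t(295,232)],0.2).round(3).tolist())
print("scene foot near:",plane(S,[s(360,560),s(58,535),s(405,305),s(345,537),s(393,285)],0.003).round(3).tolist())
for a,b in(((65,270),(365,345)),):pass
print("grip scene", plane(S,[s(575,130),s(575,155)],0.043).round(3).tolist(), "tip box lid scene")
```

```text
top [ 226  236   52   61 2317] ((460.90460205078125, -39.274497985839844), (179.91412353515625, 144.44772338867188), 9.018221855163574) [[360.70001220703125, 18.0], [383.3999938964844, -124.69999694824219], [561.0999755859375, -96.5], [538.4000244140625, 46.20000076293945]]
scene [ 278  214   70   43 1984] ((457.7019958496094, -20.746185302734375), (179.42922973632812, 164.5175018310547), 8.896316528320312) [[356.29998779296875, 46.599998474121094], [381.79998779296875, -115.9000015258789], [559.0999755859375, -88.0999984741211], [533.5999755859375, 74.4000015258789]]
top view at z=.2: [[0.748, 0.147, 0.2], [0.725, -0.02, 0.2], [0.619, 0.166, 0.2], [0.595, -0.001, 0.2]]
scene foot near: [[0.607, 0.217, 0.003], [0.771, 0.194, 0.003], [0.579, 0.017, 0.003], [0.615, 0.2, 0.003], [0.586, -0.001, 0.003]]
grip scene [[0.468, -0.098, 0.043], [0.47, -0.073, 0.043]] tip box lid scene
```

```bash
cat >> h.py <<'E'
def tool(yaw): # tool-down rotation, tool y at yaw (deg)
    a=np.radians(yaw); c,s=np.cos(a),np.sin(a); return np.array([[-s,c,0],[c,s,0],[0,0,-1.]]).T
def delta(pos,yaw):
    from workcell import readout
    st=readout.read_state(); Rt=R.from_rotvec(st["tcp_rot"]).as_matrix()
    sh=Rt.T@(np.array(pos)-st["tool_pos"]); rv=np.degrees(R.from_matrix(Rt.T@tool(yaw)).as_rotvec())
    y=np.degrees(np.arctan2(Rt[1,1],Rt[0,1]))
    print("t",round(st["time"],2),"pos",st["tool_pos"].round(4),"yaw",y.round(2),"| shift",sh.round(4),"turn",rv.round(2),"F",st["wrist_force"].round(1),"w",round(st["width"],3))
E
python3 - <<'E'
import pickle
from h import *
d=pickle.load(open("cams0.pkl","rb"))
c=d["wrist"]; Rc=R.from_rotvec(c["attitude"]).as_matrix(); print(Rc.round(3))
from workcell import readout
st=readout.read_state(); Rt=R.from_rotvec(st["tcp_rot"]).as_matrix()
print((Rt.T@Rc).round(3), Rt.T@(np.array(c["origin"])-st["tool_pos"]))
delta([0.60,0.10,0.33],99)
E
```

```text
[[ 0.225  0.931  0.288]
 [ 0.974 -0.214 -0.069]
 [-0.003  0.296 -0.955]]
[[-0.    -0.955 -0.296]
 [ 1.     0.    -0.001]
 [ 0.001 -0.296  0.955]] [ 0.07506141  0.00033269 -0.12541097]
t 0.15 pos [0.1516 0.6572 0.2472] yaw 77.01 | shift [-0.5622 -0.4422 -0.082 ] turn [-1.000e-01 -2.000e-02 -2.199e+01] F [-0.4 -0.1  0.3] w 1.001
```

Request:
jog_arm:
  deltas: [-0.035,-0.028,-0.01,0,0,0,1,-0.07,-0.055,-0.02,0,0,0,1,-0.105,-0.083,-0.03,0,0,0,1,-0.14,-0.11,-0.04,0,0,0,1,-0.176,-0.138,-0.05,0,0,0,1,-0.211,-0.166,-0.06,0,0,0,1,-0.246,-0.194,-0.07,0,0,0,1,-0.281,-0.221,-0.082,0,0,0,1]

```text
time: 0.95
tool_pos: [0.3764, 0.3773, 0.3302]
tcp_rot: [-0.355, -3.121, 0.001]
wrist_force: [0.6, -0.4, -0.2]
width: 1.002
grip_force: 0.0
```

Request:
jog_arm:
  deltas: [-0.035,-0.028,0,0,0,-3,1,-0.07,-0.055,0,0,0,-6,1,-0.105,-0.083,0,0,0,-9,1,-0.14,-0.11,0,0,0,-12,1,-0.176,-0.138,0,0,0,-15,1,-0.211,-0.166,0,0,0,-18,1,-0.246,-0.194,0,0,0,-21,1,-0.281,-0.221,0,0,0,-22,1]

```text
time: 1.75
tool_pos: [0.6007, 0.0989, 0.3299]
tcp_rot: [0.248, -3.131, -0.0]
wrist_force: [0.5, 0.6, -0.1]
width: 0.998
grip_force: 0.0
```

Request:
jog_arm:
  deltas: [0,0,0,0,0,0,1]

```text
time: 1.85
tool_pos: [0.6024, 0.0962, 0.3293]
tcp_rot: [0.239, -3.132, 0.003]
wrist_force: [-0.2, 0.8, 0.3]
width: 0.999
grip_force: 0.0
```

Run:
```python
import pickle
from h import *
from workcell import read_camera
c=read_camera("wrist"); pickle.dump(c,open("w1.pkl","wb")); cv2.imwrite("pics/w1.png",c["color"])
delta([0.471,-0.1025,0.15],99)
```

```text
t 1.9 pos [0.6009 0.0983 0.3293] yaw 98.77 | shift [ 0.1588 -0.1787  0.1795] turn [-0.01 -0.09 -0.23] F [-0.   0.3 -0.3] w 1.0
```

View pics/w1.png

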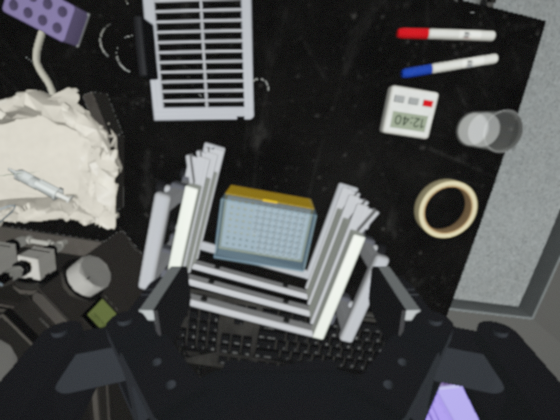

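The wrist view shows the rack, with its mouth toward the image top. Ledge ends cluster at about (195–220,150) and (345–375,185–212), with the tip box between them. The tray is at (200,60) with its black grip at (146,45). I'll zoom in on the rack.

Run:
```python
import pickle
from h import *
c=pickle.load(open("w1.pkl","rb"))
cv2.imwrite("pics/w1z.png",cv2.resize(c["color"][135:275,145:395],None,fx=3.2,fy=3.2,interpolation=cv2.INTER_CUBIC))
```

```text
(no output)
```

View pics/w1z.png

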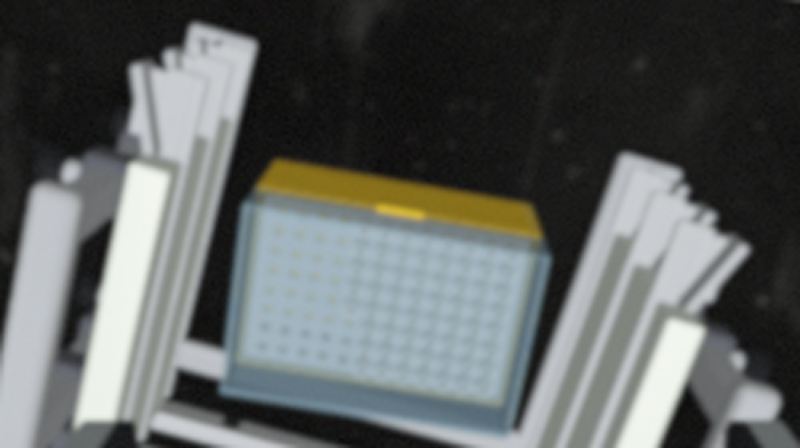

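Run:
```python
import pickle
from h import *
c=pickle.load(open("w1.pkl","rb"))["color"]; s=pickle.load(open("cams0.pkl","rb"))["scene"]["color"]
f=lambda im,x,y,w,h,k:cv2.resize(im[y:y+h,x:x+w],None,fx=k,fy=k,interpolation=cv2.INTER_CUBIC)
def grid(im,x,y,k):
    for j in range(0,im.shape[1]//k,10): cv2.putText(im,str(x+j),(j*k,8),0,.32,(0,255,255),1); cv2.line(im,(j*k,0),(j*k,4),(0,255,255),1)
    for j in range(10,im.shape[0]//k,10): cv2.putText(im,str(y+j),(0,j*k),0,.32,(0,255,255),1)
    return im
o=np.zeros((600,800,3),np.uint8)
for im,x,y,w,h,k,X,Y in((c,180,140,46,37,8,0,0),(c,336,178,50,37,8,380,0),(s,246,190,28,60,5,0,300),(s,246,242,28,60,5,150,300),(s,195,225,95,75,5,310,300)):
    g=grid(f(im,x,y,w,h,k),x,y,k)[:600-Y,:800-X]; o[Y:Y+g.shape[0],X:X+g.shape[1]]=g
g=(np.clip(o/255.,0,1)**1.5*255).astype(np.uint8); cv2.imwrite("pics/z2.png",g)
```

```text
(no output)
```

View pics/z2.png

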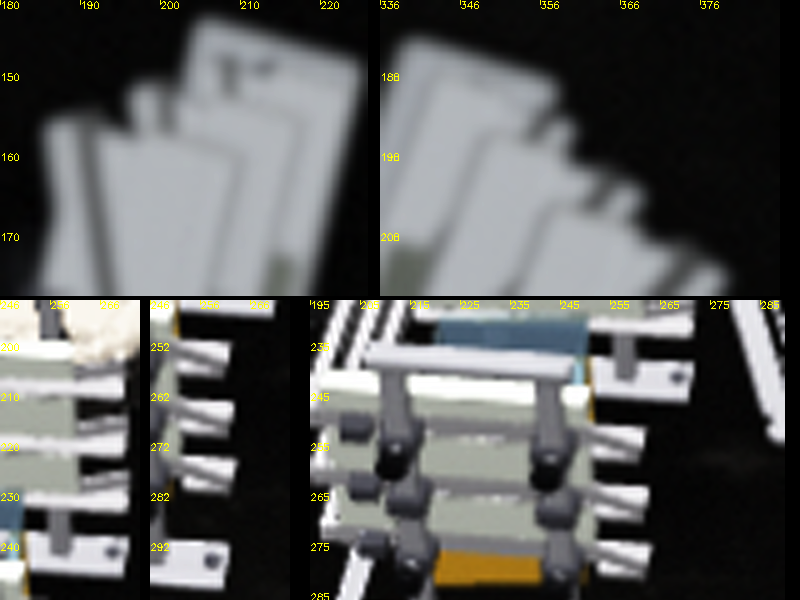

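Run:
```python
import pickle
from h import *
w=pickle.load(open("w1.pkl","rb")); s=pickle.load(open("cams0.pkl","rb"))["scene"]
Lw={"T":(210,158.7),"M":(217.5,154),"L":(225,148.1)}; Rw={"T":(357,203.6),"M":(349.7,194.2),"L":(343.1,187.4)}
Sl={"T":(270.6,204.5),"M":(271,216),"L":(271.6,227.5)}
for k in "TML": print(k,tri(w,Lw[k],s,Sl[k]))
for o in(-12,-6,0,6,12):
    for k,z in zip("TML",(.144,.104,.064)):
        a,b=plane(w,[Lw[k],Rw[k]],z+o/1000); v=b-a
        print(o,k,np.linalg.norm(v).round(4),"mid",((a+b)/2)[:2].round(4),"yaw",(np.degrees(np.arctan2(v[1],v[0]))-90).round(2),end=" ; ")
    print()
# tray from wrist
g=cv2.cvtColor(w["color"],cv2.COLOR_BGR2GRAY)
m=cv2.morphologyEx((g>110).astype(np.uint8),cv2.MORPH_CLOSE,np.ones((7,7)));k_,l,_,_=cv2.connectedComponentsWithStats(m)
ys,xs=np.where(l==l[60,200]); print(l[60,200],xs.min(),xs.max(),ys.max())
cn=max(cv2.findContours((l==l[60,200]).astype(np.uint8),cv2.RETR_EXTERNAL,cv2.CHAIN_APPROX_NONE)[0],key=cv2.contourArea).reshape(-1,2)
P=plane(w,cn,0.004)[:,:2]
r=np.radians(9); e=np.array([[np.cos(r),np.sin(r)],[-np.sin(r),np.cos(r)]]);q=(P@e.T)*1000
print("rot frame min/max",np.percentile(q,[0,1,99,100],axis=0).round(1).tolist(),"expect top",(e@np.array([461,-39.3])).round(1))
```

```text
T (array([0.57709419, 0.02425688, 0.15455698]), np.float64(0.0002618685766633442))
M (array([0.57706373, 0.02389406, 0.11505584]), np.float64(0.000579342236034503))
L (array([0.57539674, 0.02478653, 0.0747854 ]), np.float64(0.0013108711800702201))
-12 T 0.1635 mid [0.5929 0.1005] yaw -8.46 ; -12 M 0.1639 mid [0.5925 0.1008] yaw -8.29 ; -12 L 0.1629 mid [0.5912 0.1015] yaw -9.69 ; 
-6 T 0.1605 mid [0.5917 0.1002] yaw -8.46 ; -6 M 0.1612 mid [0.5914 0.1005] yaw -8.29 ; -6 L 0.1604 mid [0.5903 0.1013] yaw -9.69 ; 
0 T 0.1574 mid [0.5905 0.0999] yaw -8.46 ; 0 M 0.1585 mid [0.5904 0.1003] yaw -8.29 ; 0 L 0.158 mid [0.5894 0.101 ] yaw -9.69 ; 
6 T 0.1544 mid [0.5893 0.0997] yaw -8.46 ; 6 M 0.1558 mid [0.5893 0.1   ] yaw -8.29 ; 6 L 0.1556 mid [0.5884 0.1008] yaw -9.69 ; 
12 T 0.1514 mid [0.5881 0.0994] yaw -8.46 ; 12 M 0.1531 mid [0.5883 0.0998] yaw -8.29 ; 12 L 0.1532 mid [0.5875 0.1006] yaw -9.69 ; 
2 143 262 120
rot frame min/max [[386.1, -177.6], [386.4, -177.3], [538.4, -26.9], [538.5, -22.8]] expect top [ 449.2 -110.9]
```

Triangulated ledge tops come out at about 0.075, 0.115 and 0.155, so the cage sits about 11 mm high. The mouth is at about (0.588, 0.100) with rack yaw -8.4°, and the sizes agree with those given. Next is the tray grip at (0.471, -0.100), yaw 99°.

Request:
jog_arm:
  deltas: [0.023,-0.025,0.02,0,0,0,1,0.045,-0.05,0.05,0,0,0,1,0.068,-0.075,0.08,0,0,0,1,0.09,-0.1,0.11,0,0,0,1,0.113,-0.126,0.14,0,0,0,1,0.136,-0.151,0.17,0,0,-0.1,1,0.158,-0.176,0.195,0,0,-0.2,1,0.158,-0.176,0.209,0,0,-0.2,1]

```text
time: 2.7
tool_pos: [0.4674, -0.0984, 0.1186]
tcp_rot: [0.248, -3.127, -0.002]
wrist_force: [-0.0, 0.4, -0.4]
width: 0.999
grip_force: 0.0
```

Request:
jog_arm:
  deltas: [0,0,0,0,0,0,0.3,0,0,0,0,0,0,0.3,0,0,0,0,0,0,0.3,0,0,0,0,0,0,0.3]

```text
time: 3.1
tool_pos: [0.4732, -0.0973, 0.1228]
tcp_rot: [-0.254, 3.129, -0.001]
wrist_force: [0.0, -0.2, -0.8]
width: 0.649
grip_force: 0.0
```

Run:
```python
import pickle
from h import *
from workcell import read_camera
c=read_camera("wrist"); pickle.dump(c,open("w2.pkl","wb"))
im=c["color"].copy()
# predicted plate corners (top z=.043) and frame corners
def W(x,y,z,o=(0.471,-0.100),a=np.radians(99)):
    x+=.069; return [o[0]+np.cos(a)*x-np.sin(a)*y,o[1]+np.sin(a)*x+np.cos(a)*y,z]
for P,col in(([W(x,y,.043) for x in(-.075,-.063) for y in(-.035,.035)],(0,0,255)),([W(x,y,.004) for x in(-.075,.065) for y in(-.088,.088)],(0,255,0))):
    for u in proj(c,P): cv2.drawMarker(im,tuple(int(round(v)) for v in u),col,cv2.MARKER_CROSS,10,1)
cv2.imwrite("pics/w2.png",im)
delta([0.471,-0.100,0.027],99)
```

```text
t 3.15 pos [ 0.4729 -0.0974  0.1226] yaw 99.28 | shift [ 0.0025 -0.0022  0.0956] turn [-0.05  0.13  0.28] F [ 0.4  0.3 -0.3] w 0.652
```

View pics/w2.png

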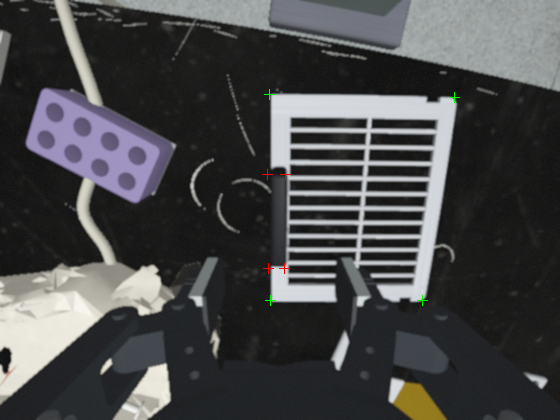

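Prediction and picture agree to 1–2 px: plate at about (279,221), frame corners at (270,95), (455,97), (270,300) and (424,300). I'll descend and grip.

Request:
jog_arm:
  deltas: [0.001,-0.0014,0.03,0,0,0,0.3,0.001,-0.0014,0.06,0,0,0,0.3,0.001,-0.0014,0.08,0,0,0,0.3,0.001,-0.0014,0.094,0,0,0,0.3,0.001,-0.0014,0.094,0,0,0,0.3,0.001,-0.0014,0.094,0,0,0,0.3]

```text
time: 3.75
tool_pos: [0.4713, -0.0993, 0.0277]
tcp_rot: [-0.253, 3.131, -0.0]
wrist_force: [-0.1, 0.8, 0.6]
width: 0.647
grip_force: 0.0
```

```bash
python3 -c "
from h import *
delta([0.4708,-0.099,0.027],99)"
```

```text
t 3.75 pos [ 0.4713 -0.0993  0.0277] yaw 99.23 | shift [0.0004 0.0004 0.0007] turn [-0.01  0.02  0.23] F [-0.1  0.8  0.6] w 0.647
```

Request:
jog_arm:
  deltas: [0,0,0,0,0,0,-0.2,0,0,0,0,0,0,-0.5,0,0,0,0,0,0,-0.65,0,0,0,0,0,0,-0.75,0,0,0,0,0,0,-1,0,0,0,0,0,0,-1,0,0,0,0,0,0,-1,0,0,0,0,0,0,-1]
  squeeze: 60

```text
time: 4.55
tool_pos: [0.4716, -0.0995, 0.0283]
tcp_rot: [-0.252, 3.13, -0.0]
wrist_force: [-1.6, 0.2, 6.8]
width: 0.131
grip_force: 59.3
```

```bash
python3 -c "
from h import *
delta([0.4708,-0.099,0.027],99)"
```

```text
t 4.55 pos [ 0.4716 -0.0995  0.0283] yaw 99.2 | shift [0.0007 0.0007 0.0013] turn [-0.02  0.09  0.2 ] F [-1.6  0.2  6.8] w 0.131
```

Gripped (opening about 11 mm, 59 N). I'll lift clear of the rack height, then turn and carry.

Request:
jog_arm:
  deltas: [0,0,-0.01,0,0,0,-1,0,0,-0.03,0,0,0,-1,0,0,-0.065,0,0,0,-1,0,0,-0.1,0,0,0,-1,0,0,-0.14,0,0,0,-1,0,0,-0.18,0,0,0,-1,0,0,-0.215,0,0,0,-1,0,0,-0.24,0,0,0,-1]

```text
time: 5.35
tool_pos: [0.4709, -0.0997, 0.2702]
tcp_rot: [-0.252, 3.129, -0.002]
wrist_force: [0.4, 0.8, -2.4]
width: 0.13
grip_force: 58.8
```

Request:
jog_arm:
  deltas: [0.001,0.014,0,0,0,6.7,-1,0.003,0.029,0,0,0,13.4,-1,0.004,0.043,0,0,0,20.1,-1,0.005,0.058,0,0,0,26.8,-1,0.006,0.072,0,0,0,33.5,-1,0.008,0.086,0,0,0,40.2,-1,0.009,0.1,0,0,0,46.9,-1,0.01,0.115,0,0,0,53.6,-1]

```text
time: 6.15
tool_pos: [0.4413, 0.0128, 0.2668]
tcp_rot: [-1.194, -2.905, 0.001]
wrist_force: [-0.1, 0.8, -2.5]
width: 0.131
grip_force: 58.7
```

Request:
jog_arm:
  deltas: [0.012,0.008,0,0,0,6.7,-1,0.025,0.015,0,0,0,13.4,-1,0.037,0.023,0,0,0,20.1,-1,0.05,0.03,0,0,0,26.8,-1,0.062,0.038,0,0,0,33.5,-1,0.074,0.045,0,0,0,40.2,-1,0.086,0.053,0,0,0,46.9,-1,0.099,0.06,0,0,0,53.6,-1]

```text
time: 6.95
tool_pos: [0.4127, 0.1248, 0.2668]
tcp_rot: [-2.376, -2.055, 0.002]
wrist_force: [0.1, 0.9, -3.0]
width: 0.13
grip_force: 58.7
```

Request:
jog_arm:
  deltas: [0,0,0,0,0,0,-1,0,0,0,0,0,0,-1,0,0,0,0,0,0,-1]

```text
time: 7.25
tool_pos: [0.4135, 0.124, 0.2671]
tcp_rot: [2.369, 2.063, -0.001]
wrist_force: [0.4, -0.6, -2.2]
width: 0.126
grip_force: 58.7
```

Run:
```python
import pickle
from h import *
from workcell import read_camera
d={n:read_camera(n) for n in("wrist","scene")}; pickle.dump(d,open("w3.pkl","wb"))
cv2.imwrite("pics/w3.png",d["wrist"]["color"])
delta([0.4261,0.1238,0.153],-8.4)
```

```text
t 7.35 pos [0.4137 0.124  0.2672] yaw -7.98 | shift [0.0015 0.0123 0.1142] turn [-0.01  0.02  0.42] F [-0.  -0.5 -2.4] w 0.132
```

View pics/w3.png

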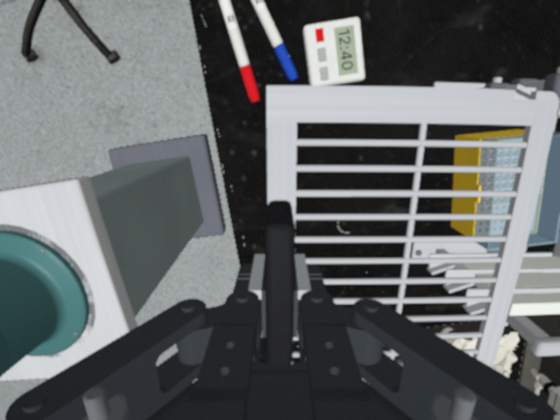

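The tray is held square in the jaws, with its +y edge at row ~86, front corner (266,87) and rear corner (556,97). I'll compare that with the nominal in-hand pose.

Run:
```python
import pickle
from h import *
from workcell import readout
c=pickle.load(open("w3.pkl","rb"))["wrist"]; st=readout.read_state(); Rt=R.from_rotvec(st["tcp_rot"]).as_matrix()
W=lambda p:(Rt@np.array(p)+st["tool_pos"])
for p in [(.088,-.006,.024),(.088,.134,.024),(.035,-.006,-.015),(.035,.006,-.015),(.0,.134,.024)]: print(p,proj(c,[W(p)]).round(1))
g=cv2.cvtColor(c["color"],cv2.COLOR_BGR2GRAY)
# side edge: row of dark->bright at columns, mapped to tool plane z=.024
def totool(u,z):
    d=ray(c,[u])[0]@Rt; o=Rt.T@(np.array(c["origin"])-st["tool_pos"]); return o+d*((z-o[2])/d[2])
for u in (380,400,420): 
    col=g[60:130,u].astype(float); r=60+np.argmax(np.convolve(np.diff(col),np.ones(3),'same')); print("side",u,r,totool((u,r+.5),.024).round(4))
for r in (110,130,150,170):
    row=g[r,230:300].astype(float); u=230+np.argmax(np.convolve(np.diff(row),np.ones(3),'same')); print("front",r,u,totool((u+.5,r),.024).round(4))
```

```text
(0.088, -0.006, 0.024) [[265.8  88. ]]
(0.088, 0.134, 0.024) [[560.6  94.4]]
(0.035, -0.006, -0.015) [[263.1 228. ]]
(0.035, 0.006, -0.015) [[294.8 228.1]]
(0.0, 0.134, 0.024) [[521.4 262.8]]
side 380 85 [0.0894 0.0458 0.024 ]
side 400 85 [0.0896 0.055  0.024 ]
side 420 86 [0.0893 0.0644 0.024 ]
front 110 265 [ 0.0784 -0.0062  0.024 ]
front 130 265 [ 0.0694 -0.0063  0.024 ]
front 150 265 [ 0.0602 -0.0064  0.024 ]
front 170 265 [ 0.0506 -0.0065  0.024 ]
```

Request:
jog_arm:
  deltas: [0.0008,0.006,0.02,0,0,0.4,-1,0.0008,0.0123,0.05,0,0,0.4,-1,0.0008,0.0123,0.08,0,0,0.4,-1,0.0008,0.0123,0.1,0,0,0.4,-1,0.0008,0.0123,0.112,0,0,0.4,-1,0.0008,0.0123,0.115,0,0,0.4,-1,0.0008,0.0123,0.115,0,0,0.4,-1]

```text
time: 8.05
tool_pos: [0.4263, 0.1235, 0.1525]
tcp_rot: [2.378, 2.053, 0.0]
wrist_force: [-0.0, 0.2, -2.5]
width: 0.132
grip_force: 58.7
```

Run:
```python
import pickle
from h import *
from workcell import read_camera
d={n:read_camera(n) for n in("wrist","scene")}; pickle.dump(d,open("w4.pkl","wb"))
s=d["scene"]["color"]; w=d["wrist"]["color"]
f=lambda im,x,y,ww,h,k:cv2.resize(im[y:y+h,x:x+ww],None,fx=k,fy=k,interpolation=cv2.INTER_CUBIC)
a=f(s,195,185,130,120,5)
b=f(w,340,40,220,330,1)
o=np.zeros((600,800,3),np.uint8); o[:a.shape[0],:a.shape[1]]=a; 
b=f(w,420,60,140,300,1.05) ;o[:b.shape[0],653:653+b.shape[1]]=b[:, :147]
cv2.imwrite("pics/z4.png",o)
delta([0.426,0.1231,0.152],-8.4)
```

```text
t 8.15 pos [0.4271 0.1239 0.1536] yaw -8.39 | shift [-0.0009 -0.001   0.0016] turn [ 0.13 -0.05  0.01] F [ 0.3 -0.6 -2.2] w 0.129
```

View pics/z4.png

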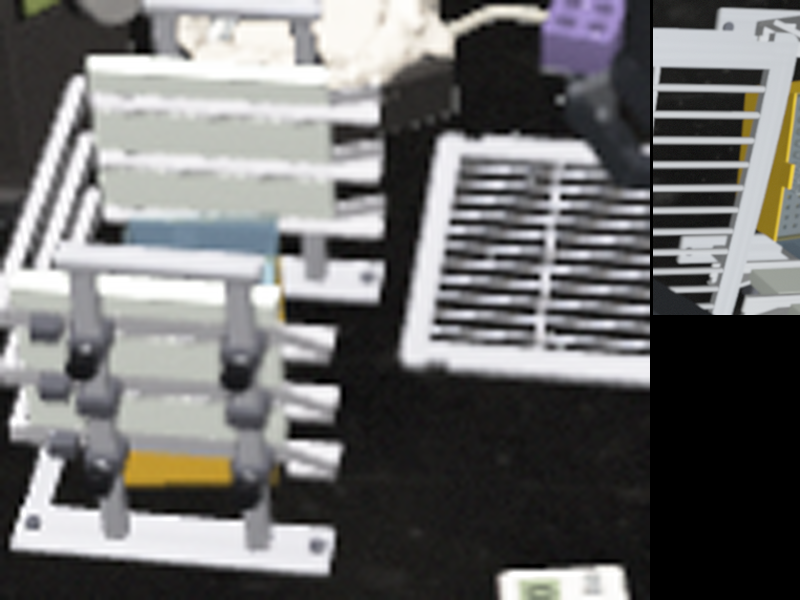

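The scene view has the tray rear corners at crop (402,362) and (440,140), and far-side ledge tips at x≈383. I'll check these numerically against projected points.

Run:
```python
import pickle
from h import *
d=pickle.load(open("w4.pkl","rb"));c=d["scene"]
def RK(x,y,z,a=np.radians(-8.4),m=(.5884,.1003)): x+=.09; return [m[0]+np.cos(a)*x-np.sin(a)*y,m[1]+np.sin(a)*x+np.cos(a)*y,z]
k=lambda p:((proj(c,[p])[0]-[195,185])*5).round(0)
for z in(.075,.115,.155): print("ledge",z,[k(RK(-.09,y,z)).tolist() for y in(-.102,-.088,-.077,.077,.088,.102)])
print("foot hole",k(RK(-.078,-.102,.003)),k(RK(-.078,.102,.003)),"obs (368,277),(317,546)")
from workcell import readout
st=readout.read_state();Rt=R.from_rotvec(st["tcp_rot"]).as_matrix()
for t in(-.0868,.0892): print("tray rear top/bottom",k(Rt@[t,.134,.024]+st["tool_pos"]),k(Rt@[t,.134,.028]+st["tool_pos"]))
```

```text
ledge 0.075 [[387.0, 182.0], [383.0, 199.0], [381.0, 212.0], [341.0, 413.0], [338.0, 428.0], [334.0, 449.0]]
ledge 0.115 [[385.0, 126.0], [382.0, 142.0], [379.0, 155.0], [339.0, 355.0], [336.0, 371.0], [331.0, 391.0]]
ledge 0.155 [[384.0, 68.0], [380.0, 84.0], [378.0, 97.0], [336.0, 295.0], [333.0, 310.0], [329.0, 331.0]]
foot hole [369. 277.] [316. 545.] obs (368,277),(317,546)
tray rear top/bottom [435. 125.] [435. 131.]
tray rear top/bottom [394. 354.] [394. 360.]
```

Run:
```python
import pickle
from h import *
from workcell import readout
c=pickle.load(open("w4.pkl","rb"))["scene"]; g=cv2.cvtColor(c["color"],cv2.COLOR_BGR2GRAY).astype(float)
st=readout.read_state();Rt=R.from_rotvec(st["tcp_rot"]).as_matrix();W=lambda x,y,z:Rt@[x,y,z]+st["tool_pos"]
def cross(v,th): # first subpixel up-crossing
    i=np.argmax(v>th); return i-1+(th-v[i-1])/(v[i]-v[i-1])
N=np.array([proj(c,[W(.0892,y,.028)])[0] for y in np.linspace(0,.134,15)]);F=np.array([proj(c,[W(-.0868,y,.024)])[0] for y in np.linspace(0,.134,15)])
o=np.argsort(N[:,0]);oF=np.argsort(F[:,0])
for u in range(280,331,6):
    b=285-cross(g[200:286,u][::-1],110); pb=np.interp(u,N[o,0],N[o,1])
    t=190+cross(g[190:,u],110) if u<305 else 0; pt=np.interp(u,F[oF,0],F[oF,1])
    print(u,"near obs",round(b,1),"pred",round(pb,1),"| far obs",round(t,1),"pred",round(pt,1))
for r in(222,230,238,246,252):
    v=g[r,262:300]; l=262+cross(v,110); E=np.array([proj(c,[W(x,.134,.028)])[0] for x in(-.0868,.0892)]); print("rear",r,round(l,1),"pred",np.interp(r,E[:,1],E[:,0]).round(1))
```

```text
280 near obs 257.7 pred 257.5 | far obs 187.2 pred 210.1
286 near obs 258.9 pred 258.0 | far obs 187.9 pred 210.4
292 near obs 259.4 pred 258.4 | far obs 211.4 pred 210.7
298 near obs 259.8 pred 258.9 | far obs 211.2 pred 211.1
304 near obs 260.2 pred 259.3 | far obs 192.4 pred 211.5
310 near obs 260.8 pred 259.8 | far obs 0 pred 211.9
316 near obs 261.1 pred 260.2 | far obs 0 pred 212.3
322 near obs 261.5 pred 260.6 | far obs 0 pred 212.7
328 near obs 261.8 pred 261.1 | far obs 0 pred 213.1
rear 222 280.0 pred 280.1
rear 230 261.4 pred 278.6
rear 238 260.9 pred 277.2
rear 246 275.9 pred 275.8
rear 252 274.7 pred 274.7
```

The tray is level in hand, its rear edge is where predicted, and the underside is about 8 mm above the middle ledges. I'll advance over the bare ledges.

Request:
jog_arm:
  deltas: [0,0.007,0,0,0,0,-1,0,0.014,0,0,0,0,-1,0,0.021,0,0,0,0,-1,0,0.028,0,0,0,0,-1,0,0.034,0,0,0,0,-1,0,0.04,0,0,0,0,-1,0,0.045,0,0,0,0,-1,0,0.045,0,0,0,0,-1]

```text
time: 8.95
tool_pos: [0.4713, 0.117, 0.1523]
tcp_rot: [2.378, 2.052, 0.0]
wrist_force: [-0.3, 0.9, -2.6]
width: 0.128
grip_force: 58.8
```

Request:
jog_arm:
  deltas: [0,0,0.002,0,0,0,-1,0,0,0.003,0,0,0,-1,0,0,0.004,0,0,0,-1,0,0,0.005,0,0,0,-1,0,0,0.005,0,0,0,-1]

```text
time: 9.45
tool_pos: [0.4702, 0.1171, 0.1471]
tcp_rot: [-2.378, -2.053, 0.0]
wrist_force: [0.4, -0.0, -2.2]
width: 0.13
grip_force: 58.8
```

Request:
jog_arm:
  deltas: [0,0,0.001,0,0,0,-1,0,0,0.001,0,0,0,-1]

```text
time: 9.65
tool_pos: [0.4704, 0.1171, 0.1462]
tcp_rot: [-2.378, -2.053, 0.0]
wrist_force: [1.0, -0.8, -3.3]
width: 0.127
grip_force: 58.8
```

Request:
jog_arm:
  deltas: [0,0,0.001,0,0,0,-1,0,0,0.001,0,0,0,-1]

```text
time: 9.85
tool_pos: [0.4704, 0.1171, 0.1452]
tcp_rot: [-2.378, -2.053, 0.0]
wrist_force: [0.0, 0.3, -4.2]
width: 0.131
grip_force: 58.8
```

Request:
jog_arm:
  deltas: [0,0,0.001,0,0,0,-1,0,0,0.001,0,0,0,-1]

```text
time: 10.05
tool_pos: [0.4704, 0.1171, 0.1441]
tcp_rot: [-2.378, -2.053, 0.0]
wrist_force: [-0.6, -0.4, -3.3]
width: 0.133
grip_force: 58.8
```

Request:
jog_arm:
  deltas: [0,0,0.001,0,0,0,-1,0,0,0.001,0,0,0,-1]

```text
time: 10.25
tool_pos: [0.4704, 0.1171, 0.1431]
tcp_rot: [-2.378, -2.053, 0.0]
wrist_force: [-0.6, -0.2, -2.1]
width: 0.131
grip_force: 58.8
```

Request:
jog_arm:
  deltas: [0,0,0.001,0,0,0,-1,0,0,0.001,0,0,0,-1]

```text
time: 10.45
tool_pos: [0.4704, 0.1171, 0.1421]
tcp_rot: [-2.378, -2.053, 0.0]
wrist_force: [-0.7, -1.0, -3.2]
width: 0.129
grip_force: 58.8
```

Request:
jog_arm:
  deltas: [0,0,0.001,0,0,0,-1,0,0,0.001,0,0,0,-1]

```text
time: 10.65
tool_pos: [0.4704, 0.1171, 0.1411]
tcp_rot: [-2.378, -2.053, 0.0]
wrist_force: [-0.1, -0.6, -1.9]
width: 0.131
grip_force: 58.8
```

Request:
jog_arm:
  deltas: [0,0,0.001,0,0,0,-1,0,0,0.001,0,0,0,-1]

```text
time: 10.85
tool_pos: [0.4704, 0.1171, 0.1401]
tcp_rot: [-2.378, -2.053, 0.0]
wrist_force: [-0.5, -0.2, -2.7]
width: 0.13
grip_force: 58.8
```

Request:
jog_arm:
  deltas: [0,0,0.001,0,0,0,-1,0,0,0.001,0,0,0,-1]

```text
time: 11.05
tool_pos: [0.4704, 0.1171, 0.1391]
tcp_rot: [-2.378, -2.053, 0.0]
wrist_force: [-0.6, -0.3, -2.4]
width: 0.126
grip_force: 58.8
```

No contact yet. Reinterpreting the ledge corners, the scene band's top edge was the groove-side edge. The 160 mm inner width gives a ledge at about 0.100, so I'll continue down gently.

Request:
jog_arm:
  deltas: [0,0,0.001,0,0,0,-1,0,0,0.002,0,0,0,-1,0,0,0.003,0,0,0,-1,0,0,0.003,0,0,0,-1]

```text
time: 11.45
tool_pos: [0.4703, 0.1171, 0.136]
tcp_rot: [-2.378, -2.053, 0.001]
wrist_force: [0.2, -0.1, -2.5]
width: 0.135
grip_force: 58.8
```

Request:
jog_arm:
  deltas: [0,0,0.001,0,0,0,-1,0,0,0.002,0,0,0,-1,0,0,0.002,0,0,0,-1]

```text
time: 11.75
tool_pos: [0.4704, 0.1171, 0.1341]
tcp_rot: [-2.378, -2.053, 0.0]
wrist_force: [0.0, -0.1, -2.8]
width: 0.13
grip_force: 58.8
```

Request:
jog_arm:
  deltas: [0,0,0.001,0,0,0,-1,0,0,0.002,0,0,0,-1,0,0,0.002,0,0,0,-1]

```text
time: 12.05
tool_pos: [0.4704, 0.1171, 0.1321]
tcp_rot: [-2.378, -2.053, 0.001]
wrist_force: [0.5, 0.5, -2.9]
width: 0.133
grip_force: 58.8
```

Request:
jog_arm:
  deltas: [0,0,0.001,0,0,0,-1,0,0,0.001,0,0,0,-1]

```text
time: 12.25
tool_pos: [0.4704, 0.1171, 0.1311]
tcp_rot: [-2.378, -2.053, 0.0]
wrist_force: [-1.5, 0.7, -3.6]
width: 0.127
grip_force: 58.8
```

Request:
jog_arm:
  deltas: [0,0,0.001,0,0,0,-1,0,0,0.001,0,0,0,-1]

```text
time: 12.45
tool_pos: [0.4704, 0.1171, 0.1301]
tcp_rot: [-2.378, -2.053, 0.0]
wrist_force: [0.7, -0.2, -3.1]
width: 0.131
grip_force: 58.8
```

Request:
jog_arm:
  deltas: [0,0,0.001,0,0,0,-1,0,0,0.001,0,0,0,-1]

```text
time: 12.65
tool_pos: [0.4704, 0.1171, 0.1291]
tcp_rot: [-2.378, -2.053, 0.0]
wrist_force: [-0.0, 0.2, -2.4]
width: 0.129
grip_force: 58.8
```

Request:
jog_arm:
  deltas: [0,0,0.001,0,0,0,-1,0,0,0.001,0,0,0,-1]

```text
time: 12.85
tool_pos: [0.4705, 0.1171, 0.1282]
tcp_rot: [-2.378, -2.053, 0.0]
wrist_force: [-0.2, -0.2, -3.6]
width: 0.13
grip_force: 58.8
```

Run:
```python
import pickle
from h import *
s=pickle.load(open("cams0.pkl","rb"))["scene"]
g=cv2.cvtColor(s["color"],cv2.COLOR_BGR2GRAY)
print("col267-269 rows 195..248",g[195:249,267:270].mean(1).astype(int).tolist())
print("inner col 262",g[195:249,261:264].mean(1).astype(int).tolist())
def RK(x,y,z,a=np.radians(-8.4),m=(.591,.1006)): x+=.09; return [m[0]+np.cos(a)*x-np.sin(a)*y,m[1]+np.sin(a)*x+np.cos(a)*y,z]
for z in(.092,.096,.100,.104,.115): print(z,[(y,proj(s,[RK(-.083,y,z)])[0].round(1).tolist()) for y in(-.095,-.0895,-.080)])
from workcell import readout; print(readout.read_state()["torque"])
```

```text
col267-269 rows 195..248 [245, 244, 247, 243, 231, 224, 207, 172, 156, 156, 214, 241, 244, 238, 186, 82, 39, 48, 164, 185, 154, 184, 232, 244, 243, 223, 134, 38, 23, 151, 182, 157, 173, 227, 243, 243, 225, 143, 40, 23, 22, 23, 177, 222, 184, 137, 182, 226, 235, 208, 114, 25, 18, 22]
inner col 262 [245, 235, 223, 229, 245, 243, 233, 216, 168, 157, 164, 219, 241, 225, 145, 61, 58, 58, 72, 164, 182, 155, 190, 232, 241, 206, 114, 72, 72, 80, 160, 179, 163, 185, 229, 242, 205, 91, 23, 22, 20, 47, 189, 234, 235, 233, 233, 234, 233, 185, 74, 17, 19, 18]
0.092 [(-0.095, [268.4, 218.3]), (-0.0895, [268.2, 219.6]), (-0.08, [267.7, 221.8])]
0.096 [(-0.095, [268.4, 217.2]), (-0.0895, [268.1, 218.5]), (-0.08, [267.6, 220.7])]
0.1 [(-0.095, [268.3, 216.1]), (-0.0895, [268.1, 217.3]), (-0.08, [267.6, 219.6])]
0.104 [(-0.095, [268.3, 214.9]), (-0.0895, [268.0, 216.2]), (-0.08, [267.6, 218.4])]
0.115 [(-0.095, [268.2, 211.8]), (-0.0895, [267.9, 213.1]), (-0.08, [267.5, 215.3])]
[0.03024975 0.08489249 0.00789896]
```

Request:
jog_arm:
  deltas: [0,0,0.001,0,0,0,-1,0,0,0.001,0,0,0,-1]

```text
time: 13.05
tool_pos: [0.4708, 0.1171, 0.1276]
tcp_rot: [2.378, 2.053, 0.001]
wrist_force: [-0.3, -0.8, -1.2]
width: 0.132
grip_force: 59.1
```

Request:
jog_arm:
  deltas: [0,0,0.0005,0,0,0,-1,0,0,0.0005,0,0,0,-1]

```text
time: 13.25
tool_pos: [0.471, 0.1172, 0.1272]
tcp_rot: [2.377, 2.053, 0.001]
wrist_force: [-0.2, -0.0, 0.6]
width: 0.127
grip_force: 59.3
```

```bash
python3 -c "
from h import *
from workcell import readout
delta([0.47,.117,0.127],-8.4); print(readout.read_state()['torque'])"
```

```text
t 13.25 pos [0.471  0.1172 0.1272] yaw -8.39 | shift [-0.0003 -0.0009  0.0002] turn [ 0.06 -0.01  0.01] F [-0.2 -0.   0.6] w 0.127
[-0.16000149 -0.19467739 -0.04944363]
```

Contact at TCP z ≈ 0.1277 (ledge ≈ 0.0995, middle pair). I'll lift just off the ledge and slide into the grooves slowly.

Request:
jog_arm:
  deltas: [0.0005,0,-0.0012,0,0,0,-1,0.0005,0.003,-0.0012,0,0,0,-1,0.0005,0.006,-0.0012,0,0,0,-1,0.0005,0.009,-0.0012,0,0,0,-1,0.0005,0.012,-0.0012,0,0,0,-1,0.0005,0.015,-0.0012,0,0,0,-1]

```text
time: 13.85
tool_pos: [0.4857, 0.1153, 0.1279]
tcp_rot: [-2.378, -2.053, 0.0]
wrist_force: [-0.8, -0.7, -1.4]
width: 0.134
grip_force: 58.9
```

Request:
jog_arm:
  deltas: [0,0.003,0,0,0,0,-1,0,0.006,0,0,0,0,-1,0,0.009,0,0,0,0,-1,0,0.012,0,0,0,0,-1,0,0.015,0,0,0,0,-1]

```text
time: 14.35
tool_pos: [0.5004, 0.1132, 0.1279]
tcp_rot: [-2.378, -2.053, 0.0]
wrist_force: [0.1, 0.5, -0.8]
width: 0.128
grip_force: 58.9
```

Request:
jog_arm:
  deltas: [0,0.004,0,0,0,0,-1,0,0.008,0,0,0,0,-1,0,0.012,0,0,0,0,-1,0,0.016,0,0,0,0,-1,0,0.02,0,0,0,0,-1,0,0.024,0,0,0,0,-1]

```text
time: 14.95
tool_pos: [0.5243, 0.1097, 0.1279]
tcp_rot: [-2.378, -2.053, 0.0]
wrist_force: [-0.2, -0.3, -0.7]
width: 0.13
grip_force: 58.9
```

Request:
jog_arm:
  deltas: [0,0.004,0,0,0,0,-1,0,0.008,0,0,0,0,-1,0,0.012,0,0,0,0,-1,0,0.016,0,0,0,0,-1,0,0.02,0,0,0,0,-1,0,0.024,0,0,0,0,-1]

```text
time: 15.55
tool_pos: [0.548, 0.1062, 0.128]
tcp_rot: [-2.378, -2.053, 0.0]
wrist_force: [-0.2, 0.5, -1.3]
width: 0.13
grip_force: 58.9
```

Request:
jog_arm:
  deltas: [0,0.004,0,0,0,0,-1,0,0.008,0,0,0,0,-1,0,0.012,0,0,0,0,-1,0,0.016,0,0,0,0,-1,0,0.02,0,0,0,0,-1,0,0.024,0,0,0,0,-1]

```text
time: 16.15
tool_pos: [0.5718, 0.1027, 0.128]
tcp_rot: [-2.378, -2.053, 0.0]
wrist_force: [-0.4, 0.3, -2.4]
width: 0.131
grip_force: 58.9
```

```bash
python3 -c "
from h import *
from workcell import readout
delta([0.61,.0967,0.128],-8.4); print(readout.read_state()['torque'])"
```

```text
t 16.15 pos [0.5718 0.1027 0.128 ] yaw -8.4 | shift [-0.0003  0.0387 -0.    ] turn [-0.  0.  0.] F [-0.4  0.3 -2.4] w 0.131
[-0.10718916  0.01498246 -0.06431596]
```

Request:
jog_arm:
  deltas: [0,0.003,0,0,0,0,-1,0,0.006,0,0,0,0,-1,0,0.009,0,0,0,0,-1,0,0.012,0,0,0,0,-1,0,0.014,0,0,0,0,-1]

```text
time: 16.65
tool_pos: [0.5856, 0.1006, 0.128]
tcp_rot: [2.378, 2.053, 0.0]
wrist_force: [-1.3, 0.7, -1.7]
width: 0.129
grip_force: 58.9
```

Request:
jog_arm:
  deltas: [0,0.002,0,0,0,0,-1,0,0.004,0,0,0,0,-1]

```text
time: 16.85
tool_pos: [0.5894, 0.1001, 0.128]
tcp_rot: [-2.378, -2.053, 0.0]
wrist_force: [0.5, 0.6, -1.4]
width: 0.13
grip_force: 58.9
```

Request:
jog_arm:
  deltas: [0,0.002,0,0,0,0,-1,0,0.004,0,0,0,0,-1]

```text
time: 17.05
tool_pos: [0.5934, 0.0995, 0.128]
tcp_rot: [-2.378, -2.053, 0.0]
wrist_force: [-0.6, -1.5, -1.1]
width: 0.137
grip_force: 58.9
```

Request:
jog_arm:
  deltas: [0,0.0015,0,0,0,0,-1,0,0.003,0,0,0,0,-1]

```text
time: 17.25
tool_pos: [0.5953, 0.0988, 0.1279]
tcp_rot: [-2.377, -2.052, 0.003]
wrist_force: [-7.1, -0.5, 2.1]
width: 0.131
grip_force: 59.6
```

Request:
jog_arm:
  deltas: [0,0.001,0,0,0,0,-1,0,0.002,0,0,0,0,-1]

```text
time: 17.45
tool_pos: [0.5968, 0.0989, 0.1279]
tcp_rot: [-2.377, -2.051, 0.004]
wrist_force: [-6.3, 0.2, 3.7]
width: 0.131
grip_force: 59.6
```

Request:
jog_arm:
  deltas: [0,0.001,0,0,0,0,-1,0,0.002,0,0,0,0,-1]

```text
time: 17.65
tool_pos: [0.5992, 0.0986, 0.1279]
tcp_rot: [-2.377, -2.051, 0.002]
wrist_force: [-4.4, -0.4, 0.8]
width: 0.127
grip_force: 59.4
```

Request:
jog_arm:
  deltas: [0,0.001,0,0,0,0,-1,0,0.002,0,0,0,0,-1,0,0.003,0,0,0,0,-1]

```text
time: 17.95
tool_pos: [0.6033, 0.098, 0.1279]
tcp_rot: [2.378, 2.053, 0.0]
wrist_force: [-1.5, -0.5, -0.4]
width: 0.135
grip_force: 59.1
```

Request:
jog_arm:
  deltas: [0,0.001,0,0,0,0,-1,0,0.002,0,0,0,0,-1,0,0.003,0,0,0,0,-1]

```text
time: 18.25
tool_pos: [0.6063, 0.0975, 0.1279]
tcp_rot: [2.378, 2.053, 0.0]
wrist_force: [-2.8, -0.1, -1.3]
width: 0.131
grip_force: 59.1
```

Request:
jog_arm:
  deltas: [0,0.001,0,0,0,0,-1,0,0.002,0,0,0,0,-1]

```text
time: 18.45
tool_pos: [0.6087, 0.0973, 0.128]
tcp_rot: [2.378, 2.052, 0.001]
wrist_force: [0.0, 0.2, -1.4]
width: 0.128
grip_force: 58.8
```

Request:
jog_arm:
  deltas: [0,0.0005,0,0,0,0,-1,0,0.001,0,0,0,0,-1]

```text
time: 18.65
tool_pos: [0.6102, 0.0971, 0.1282]
tcp_rot: [2.377, 2.052, 0.003]
wrist_force: [2.5, -0.5, -3.6]
width: 0.131
grip_force: 58.8
```

Request:
jog_arm:
  deltas: [0,0.0005,0,0,0,0,-1,0,0.001,0,0,0,0,-1]

```text
time: 18.85
tool_pos: [0.611, 0.097, 0.1284]
tcp_rot: [2.377, 2.052, 0.003]
wrist_force: [4.2, -0.9, -3.4]
width: 0.131
grip_force: 58.8
```

Request:
jog_arm:
  deltas: [0,0.0005,0,0,0,0,-1,0,0.001,0,0,0,0,-1]

```text
time: 19.05
tool_pos: [0.6116, 0.097, 0.1284]
tcp_rot: [2.377, 2.053, 0.002]
wrist_force: [2.3, 0.2, -2.1]
width: 0.128
grip_force: 58.9
```

Request:
jog_arm:
  deltas: [0,0.0005,0,0,0,0,-1,0,0.001,0,0,0,0,-1]

```text
time: 19.25
tool_pos: [0.6118, 0.0968, 0.128]
tcp_rot: [-2.378, -2.053, 0.001]
wrist_force: [1.2, 0.7, -1.6]
width: 0.127
grip_force: 59.0
```

Request:
jog_arm:
  deltas: [0,0.0005,0,0,0,0,-1,0,0.0005,0,0,0,0,-1]

```text
time: 19.45
tool_pos: [0.6121, 0.0968, 0.128]
tcp_rot: [-2.377, -2.053, 0.001]
wrist_force: [-0.1, 0.2, -0.4]
width: 0.13
grip_force: 59.2
```

Request:
jog_arm:
  deltas: [0,0.0005,0,0,0,0,-1,0,0.001,0,0,0,0,-1]

```text
time: 19.65
tool_pos: [0.6131, 0.0965, 0.1279]
tcp_rot: [-2.378, -2.053, 0.001]
wrist_force: [-0.7, -0.2, -0.5]
width: 0.131
grip_force: 59.2
```

Request:
jog_arm:
  deltas: [0,0.0005,0,0,0,0,-1,0,0.0005,0,0,0,0,-1]

```text
time: 19.85
tool_pos: [0.6137, 0.0964, 0.1279]
tcp_rot: [-2.378, -2.053, 0.001]
wrist_force: [-1.8, 0.2, 0.3]
width: 0.131
grip_force: 59.4
```

```bash
python3 -c "
from h import *
delta([0.612,.0968,0.128],-8.4)"
```

```text
t 19.85 pos [0.6137 0.0964 0.1279] yaw -8.39 | shift [ 0.0002 -0.0017 -0.0001] turn [-0.05  0.02  0.01] F [-1.8  0.2  0.3] w 0.131
```

Request:
jog_arm:
  deltas: [0,0.0005,0,0,0,0,-1,0,0.001,0,0,0,0,-1]

```text
time: 20.05
tool_pos: [0.6141, 0.0962, 0.1279]
tcp_rot: [-2.377, -2.052, 0.003]
wrist_force: [-6.3, 0.7, 2.8]
width: 0.129
grip_force: 59.7
```

Request:
jog_arm:
  deltas: [0,0.0005,0,0,0,0,-1,0,0.0005,0,0,0,0,-1]

```text
time: 20.25
tool_pos: [0.6143, 0.0961, 0.1279]
tcp_rot: [-2.377, -2.052, 0.004]
wrist_force: [-5.6, -0.6, 3.7]
width: 0.132
grip_force: 59.8
```

The back stop is reached (force rises steeply at x ≈ 0.614, matching the expected home). I'll ease off, release and lift away.

Request:
jog_arm:
  deltas: [0,-0.0008,0,0,0,0,-1,0,-0.0008,0,0,0,0,-1]

```text
time: 20.45
tool_pos: [0.6142, 0.0962, 0.1279]
tcp_rot: [-2.378, -2.053, 0.002]
wrist_force: [-4.5, -1.4, 2.5]
width: 0.133
grip_force: 59.6
```

Request:
jog_arm:
  deltas: [0,0,0,0,0,0,-0.6,0,0,0,0,0,0,-0.4,0,0,0,0,0,0,-0.3,0,0,0,0,0,0,-0.3,0,0,0,0,0,0,-0.3]

```text
time: 20.95
tool_pos: [0.615, 0.0964, 0.128]
tcp_rot: [2.378, 2.053, 0.001]
wrist_force: [0.4, -0.3, 0.8]
width: 0.347
grip_force: 0.0
```

Request:
jog_arm:
  deltas: [0,0,-0.01,0,0,0,-0.3,0,0,-0.03,0,0,0,-0.3,0,0,-0.06,0,0,0,-0.3,0,0,-0.1,0,0,0,-0.3,0,0,-0.14,0,0,0,-0.3,0,-0.03,-0.17,0,0,0,-0.3,0,-0.06,-0.19,0,0,0,-0.3,0,-0.06,-0.19,0,0,0,-0.3]

```text
time: 21.75
tool_pos: [0.5549, 0.1059, 0.3239]
tcp_rot: [2.374, 2.051, 0.011]
wrist_force: [0.7, 0.1, 0.8]
width: 0.348
grip_force: 0.0
```

Run:
```python
import pickle
from h import *
from workcell import read_camera
w=read_camera("wrist"); pickle.dump(w,open("w5.pkl","wb")); delta([.55,.1,.3],-8.4)
g=cv2.cvtColor(w["color"],cv2.COLOR_BGR2GRAY).astype(float)
a=np.radians(-8.4); rm=np.array([[np.cos(a),np.sin(a)],[-np.sin(a),np.cos(a)]])
def px(x,y,z,m=(.591,.1006)): x+=.09; return proj(w,[[m[0]+np.cos(a)*x-np.sin(a)*y,m[1]+np.sin(a)*x+np.cos(a)*y,z]])[0]
for y in(.045,.055,.065,.075): # profile along rack x at tray top height, find front edge (expect x=-75)
    xs=np.arange(-.095,-.05,.0005); p=np.array([px(x,y,.1035) for x in xs]).astype(np.float32)
    v=cv2.remap(g.astype(np.float32),p[:,0].reshape(1,-1),p[:,1].reshape(1,-1),cv2.INTER_LINEAR)[0]
    i=np.argmax(np.convolve(np.diff(v),np.ones(5),'same')); print(y,"front edge x",xs[i].round(4),p[i].round(0),"range",v.min(),v.max())
```

```text
t 21.8 pos [0.5556 0.1055 0.3216] yaw -8.35 | shift [-0.0063 -0.0048  0.0215] turn [ 0.33 -0.1   0.05] F [-0.3 -0.2 -0.6] w 0.35
0.045 front edge x -0.074 [325. 146.] range 23.207031 205.0
0.055 front edge x -0.074 [325. 137.] range 27.269531 205.0
0.065 front edge x -0.074 [326. 127.] range 25.167969 204.3125
0.075 front edge x -0.074 [326. 118.] range 26.65625 210.71875
```

The tray's front edge is at rack x ≈ -74 mm (nominal -75) and square, and the hand is clear.

```bash
python3 -c "
from workcell import finish_job
print(finish_job())"
```

```text
the job is handed in; nothing more can be done
None
```

The tray is in the middle rail pair above the tip box, slid home past the catches to the back stop and released; the job is handed in at about 22 s of robot time, with no verdict returned.

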